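# Press a stuck pasta die out of the extruder barrel

### The job

Press the brass die out of the pasta extruder barrel: take the ejector rod from the tool board, put it down the barrel, feel with light pressure for the off-centre port of the spreader plate inside, which may sit turned to any side, and push straight down through it until the die drops into the pan. Then draw the rod out, stand it back in its socket on the board and let go of it. Be gentle: never press on the plate, barrel or die with more than 25 N, and leave the spare dies and the other things where they are.

Things in the scene. Friction and masses are not known exactly. Their poses are not given: they have to be found in the camera images.
- pan: Stainless steel pan, 182 x 121 mm and 95 mm high, fast on the table. Origin: centre of its underside; x along its long side, z up. A soft dark mat inside has its top 14 mm above the origin.
- barrel: Steel pasta extruder barrel, upright, outlet down, fast: its flange (84 x 136 mm, z = 50 to 56 mm) is clamped across the pan's rim. Origin: centre of its bottom end face; z up along its axis. Tube 68 mm outside, bore 56 mm, top rim (73 mm outside) at z = 95 mm. Two black clamp knobs up to z = 73 mm at y = +-57 mm; a capped feed port reaches x = 60 mm at z = 77 mm.
- barrel_mouth (a point): Centre of the barrel's top rim, where the 56 mm bore opens.
- plate_level (a point): Point on the barrel's axis level with the top of the spreader plate, 37 mm below the rim. The plate: dark grey disc inside the barrel, 6 mm thick, with one round port 19 mm wide whose centre lies 7 mm off this axis. The plate has been put in turned to any side, so the port's direction is unknown (not measured: feel for it). It holds still against any push allowed here; below it the way to the die is free, 40 mm wide.
- die: Brass die seated in the barrel's bottom: disc 54 mm across, 18 mm thick, 0.16 to 0.29 kg. Origin: centre of its underside, z up; it starts 3 to 7 mm above the barrel's end. A rubber lip (5 to 15 mm above the barrel's end) grips its side: it slides under a push of 5 to 15 N within 10 mm of its middle, comes free when its top is about 7 mm above the barrel's end, and falls on the mat.
- ejector: Ejector rod, standing upright in its socket at the start: round steel rod 16 mm in diameter and 110 mm long, its lower end chamfered to 13 mm over 1.5 mm; above it a blue handle 24 x 24 mm square and 50 mm tall (110 to 160 mm above the tip, sides along x and y). Origin: centre of the lower end; z up through the handle. 0.16 kg.
- ejector_tip (a point): Centre of the rod's lower end, same as the ejector's origin.
- board: Beech tool board, 136 (x) x 156 (y) x 14 mm, fast. Origin: centre of its underside. At y = +45 mm stands a 50 x 50 mm wooden block, top at z = 60 mm, with the rod's socket. Two spare dies lie on the board's other half.
- socket (a point): Mouth of the rod's socket: centre of the 20 mm wide round hole (2 mm chamfer) in the top of the block. The hole is 36 mm deep; the standing rod's tip rests 36 mm below this point.
- spare_die_a: Spare brass die, 54 mm across, 18 mm thick, with many small holes, lying on the board; leave alone. Origin: centre of its underside.
- spare_die_b: Spare brass die, 54 mm across, 18 mm thick, with three large holes, lying on the board; leave alone. Origin: centre of its underside.
- salt_shaker: Salt shaker, 44 mm across, 90 mm tall; leave alone. Origin: centre of its underside.
- squeeze_bottle: White squeeze bottle, 50 mm across, 196 mm tall; leave alone. Origin: centre of its underside.
- label_roll: White roll of labels lying flat, 62 mm across, 28 mm high; leave alone. Origin: centre of its underside.
Mind the look-alikes: they are no part of the job. Leave any blue look-alike of the pan alone.

How it is judged:
On the way, in this order (a step that is already met when the one before it is completed fails the run):
1. the ejector rod is lifted out of its socket (z of ejector_tip in the frame of socket above 0.01 m), for 0.1 s.
2. the rod's tip has passed through the port of the spreader plate inside the barrel (z of ejector_tip in the frame of barrel between -0.02 and 0.048 m and horizontal distance between ejector_tip and barrel below 0.012 m), for 0.1 s.
3. the die has come out of the barrel, driven by the rod, whose tip stands in the barrel's lower end (z of die in the frame of barrel below -0.022 m and z of ejector_tip in the frame of barrel below 0.02 m and horizontal distance between ejector_tip and barrel below 0.012 m), for 0.1 s.
At the end, for the whole second after the job is handed in: The die lies at rest in the pan, its underside 22 mm or more below the barrel's end; the rod stands at rest and released in its socket (tip 28 mm or more below the mouth, within 8 mm of its axis, leaning under 0.15 rad); spare dies, shaker, bottle and label roll within 15 mm of their starts (z of die in the frame of barrel below -0.022 m and height (world z) of die below 0.045 m and horizontal distance between die and pan below 0.08 m and linear speed of each of die, ejector below 0.02 m/s and z of ejector_tip in the frame of socket below -0.028 m and horizontal distance between ejector_tip and socket below 0.008 m and angle between ejector's own z axis and vertical below 0.15 rad and distance of each of spare_die_a, spare_die_b, salt_shaker, squeeze_bottle, label_roll from where it was at the start of the episode below 0.015 m); the robot touches nothing.
It fails at once if the rod presses on the barrel or the spreader plate with more than 25 N (contact force between ejector and barrel above 25 N).
It fails at once if the rod presses on the die with more than 25 N (contact force between ejector and die above 25 N).
It fails at once if the gripper or arm presses on the barrel with more than 15 N (contact force between the arm and barrel above 15 N).
It fails at once if a spare die or another bystander is moved by more than 25 mm (distance of any of spare_die_a, spare_die_b, salt_shaker, squeeze_bottle, label_roll from where it was at the start of the episode above 0.025 m).
It also fails if it takes over 70 s, if anything falls off the work surface, if the arm or the gripper's body presses on something with over 40 N, if the wrist force passes 120 N, or if a joint passes its speed limit or range.

### The arm

A 7-joint arm with a two-finger parallel gripper is mounted at the origin on a cart in front of the work surface, level with it; the furniture and walls round the work are solid. World frame = base frame: x ahead of the robot, y to its left, z up, the work surface at z = 0. Lengths are in m, angles in rad, forces in N, time in s.
With the tool pointing down it reaches from about 0.4 to 0.85 m from the base axis. Payload 10.4 kg.
Tool frame: the origin (TCP) lies on the front face of the gripper's body, between the roots of the fingers; the fingertips stand 70 mm ahead of it and the grasp point (between the pads) lies 51 mm ahead of it (grasp_offset is the distance from the TCP to the grasp point, in m); z points along the fingers, y is the direction in which the jaws open and shut (so a half turn about z gives the same grasp; the last joint's range is limited). The gripper opens to 87 mm and grips with 3 to 60 N. Pads are 19 mm wide; open, the fingers measure 117 mm over their backs; the gripper's body (75 mm by 190 mm) begins 51 mm behind the grasp point.
Start: joints at [1.271, 0.332, -0.065, 1.46, 0.022, 1.35, -0.088], TCP at [0.171, -0.601, 0.292] pointing down, gripper open.
Joint ranges: [-2.6, 2.6], [-0.5, 2.12], [-1.47, 1.34], [0.16, 2.42], [-1.27, 4.41], [0.06, 2.06], [-2.6, 2.6]. Speed limits (rad/s): [2.22, 2.22, 2.79, 2.79, 3.14, 3.14, 3.14].

### API

Orientations are given as a unit quaternion [x, y, z, w].
In Python, from bench import * gives the robot as it stands. The module is installed in compiled form; this text tells all that it offers.
- The arm moves only by the tool arm_command, never from a script. Its argument "commands" is a list of rows, each a list of 3 entries, a list of its own where there are three numbers: the opening in per cent of the stroke, from 0 (shut) to 100 (fully open), then the shift along the tool's x, y, z in m, then the turn, a rotation vector about the tool's x, y, z in rad. A call has exactly 10 rows; each row is the pose to reach, as a shift and turn from the pose commanded when the call began, along the tool's axes at that moment; what a row does not reach only later rows make up. A row lasts 1/12 s, in which the tool goes at most 41.7 mm and 7.16 degrees, less where a joint would pass 70% of its speed; a pose out of reach is approached as far as the arm can. A call with a gripper value outside its range is refused whole. The fingers move at their own pace and stop on an object; "squeeze" is the grip in N (left out, the last holds). Time passes only in rows, so rows that repeat a pose let the fingers close, or fill a call up. It gives the time, the measured TCP pose, the force and the opening at its end, in the units of the state.
- read_state(): the state, without advancing time (a new reading comes with each control period).
- camera(name): name is "scene" or "top" or "wrist"; returns a dict with "pixels" (384x512x3 uint8, red, green, blue), "fx", "fy", "cx", "cy" (pixels), "rvec" (rotation vector, rad) and "tvec" (3), from world to camera coordinates, as OpenCV has them; the wrist camera has in their place "mount" (4x4, takes a point from camera to tool coordinates, whose origin is the TCP and whose axes are the flange's). Camera axes: x right, y down, z forward; pixel columns grow to the right and rows downward; lengths in m; the calibration is good to about 2 mm. A picture is of the moment at which its call begins: read the wrist's pose just before it. There is no depth.
- close_job(): hands the job in, once; it reports no verdict.
The state is a dict: "time": time; "joint_positions": joint angles; "joint_vel": joint speeds; "joint_torque": joint torques, N m; "ee_pos": TCP position; "eef_rot": TCP orientation; "ft_force": force on the tool from outside, world axes, zero at the start; "torque": the same for the moment, N m; "width": finger opening in m.
Only numpy, scipy, OpenCV 4.12 (cv2) and the standard library are available. Lean on these libraries where they do the work, as an engineer would, in place of code of your own. Each camera call takes 0.05 s, during which the arm holds its last target.

## Working session

There is one attempt and no reset: what is moved stays moved. The work goes in short steps, Python scripts to look and compute and a tool call to move; the robot and the scene stay as the last step left them, time stands still between calls to the robot, and variables do not carry over. Pictures are saved under pics/ and viewed, and the job is handed in when it is done.

Besides the shell and the picture viewer there is one more tool, called after "Call:" as name(argument=value, ...) on one line, values as JSON. arm_command: Moves the arm, as the interface text tells. Its arguments: {"type":"object","properties":{"commands":{"type":"array","items":{"type":"array"}},"squeeze":{"type":"number"}},"required":["commands"]}

```bash
mkdir -p pics; cat > h.py <<'E'
import numpy as np, cv2
from bench import *
from scipy.spatial.transform import Rotation as R
def save(n,c=None):
    c=c or camera(n); return c
def ray(c,u,v):
    Rm=cv2.Rodrigues(np.array(c['rvec'],float))[0]; t=np.array(c['tvec'],float).reshape(3)
    d=Rm.T@np.array([(u-c['cx'])/c['fx'],(v-c['cy'])/c['fy'],1.]); return -Rm.T@t,d/np.linalg.norm(d)
def onz(c,u,v,z):
    o,d=ray(c,u,v); return o+d*(z-o[2])/d[2]
def proj(c,p):
    return cv2.projectPoints(np.array(p,float).reshape(-1,1,3),np.array(c['rvec'],float),np.array(c['tvec'],float),np.array([[c['fx'],0,c['cx']],[0,c['fy'],c['cy']],[0,0,1.]]),None)[0].reshape(-1,2)
E
python3 - <<'E'
from h import *
import pickle
print(read_state())
for n in ['scene','top','wrist']:
    c=camera(n); pickle.dump(c,open(n+'0.pkl','wb')); cv2.imwrite(f'pics/{n}0.png',cv2.cvtColor(np.array(c['pixels']),cv2.COLOR_RGB2BGR))
    print(n,{k:v for k,v in c.items() if k!='pixels'})
E
```

```text
{'time': 0.0, 'joint_positions': array([ 1.27138451,  0.33286423, -0.06468512,  1.46097594,  0.02158499,
        1.3499071 , -0.08850654]), 'joint_vel': array([ 0.00079093, -0.00033163, -0.00130549,  0.00227132, -0.00129528,
        0.00065631,  0.00091806]), 'joint_torque': array([ 9.24808091e-06, -6.23243737e+01,  2.48102011e-02, -3.89897239e+01,
       -6.12826715e-02,  4.00313688e-02,  1.35512933e-04]), 'ee_pos': array([ 0.17071637, -0.60091572,  0.29144207]), 'eef_rot': array([ 9.90437070e-01,  1.37963323e-01, -1.30289567e-04, -7.18192068e-04]), 'ft_force': array([-0.10828325, -0.01290276, -0.15767481]), 'torque': array([ 0.00914847,  0.04105304, -0.02209873]), 'width': 0.08667522756048296}
scene {'fx': 351.7667151678669, 'fy': 351.7667151678669, 'cx': 253.94221506613465, 'cy': 192.07636662934706, 'rvec': array([ 1.28583224, -2.13665855,  1.03259476]), 'tvec': array([0.25813103, 0.38822674, 0.91286182])}
top {'fx': 396.2489968347367, 'fy': 396.2489968347367, 'cx': 244.69762657112958, 'cy': 194.44282385603267, 'rvec': array([ 2.18619878, -2.14487083,  0.09118592]), 'tvec': array([-1.00008992e-03,  5.73391412e-01,  1.12298979e+00])}
wrist {'fx': 317.4123126836041, 'fy': 317.4123126836041, 'cx': 251.29611326508024, 'cy': 191.5774003865471, 'mount': array([[-8.77897949e-04, -9.69383625e-01, -2.45549623e-01,
         6.67242798e-02],
       [ 9.99999564e-01, -9.28894462e-04,  9.18654005e-05,
        -3.10881044e-04],
       [-3.17142500e-04, -2.45549436e-01,  9.69384018e-01,
        -9.30237286e-02],
       [ 0.00000000e+00,  0.00000000e+00,  0.00000000e+00,
         1.00000000e+00]])}
```

View pics/scene0.png

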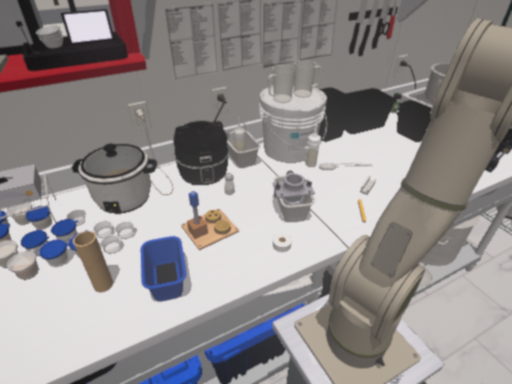

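View pics/top0.png

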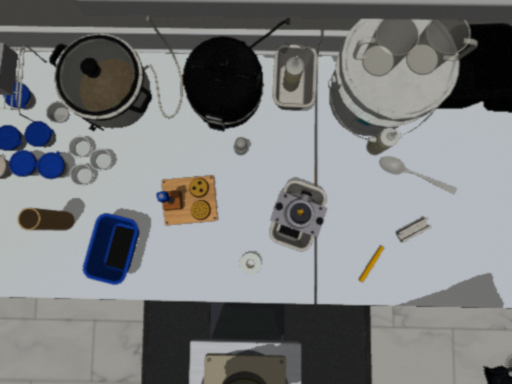

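View pics/wrist0.png

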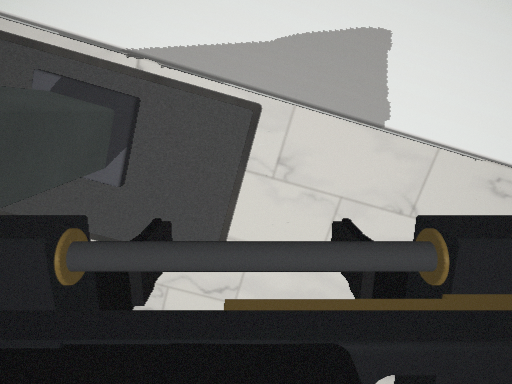

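```bash
python3 - <<'E'
from h import *
import pickle
t=pickle.load(open('top0.pkl','rb')); s=pickle.load(open('scene0.pkl','rb'))
a=t['pixels'][160:260,140:340]; b=s['pixels'][160:260,170:320]
cv2.imwrite('pics/cropt.png',cv2.cvtColor(cv2.resize(a,(800,400),interpolation=cv2.INTER_CUBIC),cv2.COLOR_RGB2BGR))
cv2.imwrite('pics/crops.png',cv2.cvtColor(cv2.resize(b,(800,533),interpolation=cv2.INTER_CUBIC),cv2.COLOR_RGB2BGR))
E
```

```text
(no output)
```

View pics/cropt.png

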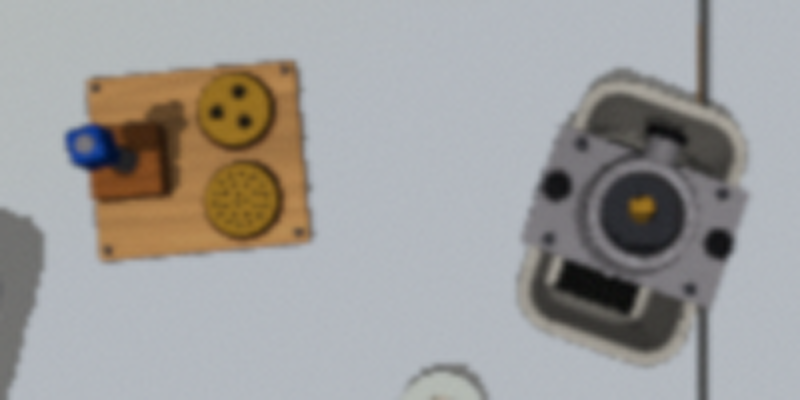

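View pics/crops.png

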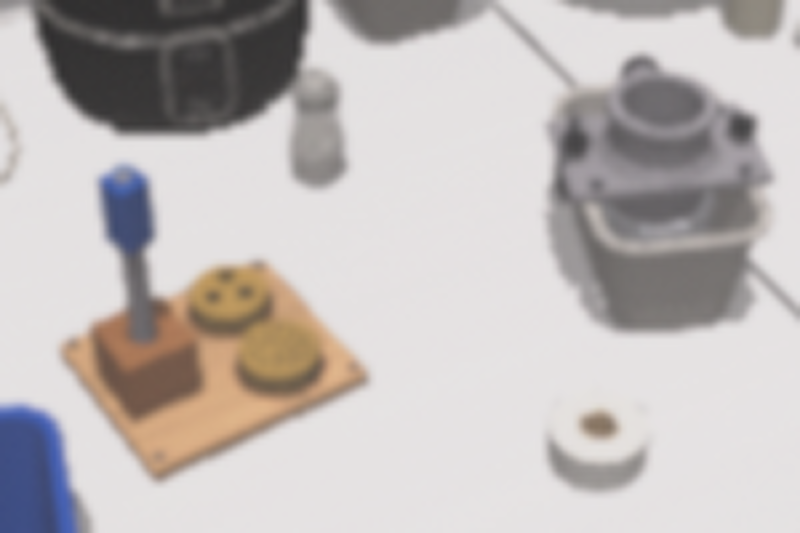

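```bash
python3 - <<'E'
from h import *
import pickle
t=pickle.load(open('top0.pkl','rb')); s=pickle.load(open('scene0.pkl','rb'))
for c,reg in ((t,(185,215,150,180)),(s,(185,215,180,210))):
    p=c['pixels'].astype(int)
    m=(p[...,2]>p[...,0]+40)&(p[...,2]>70); mm=np.zeros_like(m); mm[reg[0]:reg[1],reg[2]:reg[3]]=m[reg[0]:reg[1],reg[2]:reg[3]]
    v,u=np.nonzero(mm); print(u.min(),u.max(),v.min(),v.max(),u.mean(),v.mean())
print('rod top',onz(t,161.9,196,0.184))
print('handle mid scene', [onz(s,193.8,192.5,z) for z in (.175,.184)])
cr=lambda u,v:(140+u/4,160+v/4)
for n,q in dict(board=[(93,78),(297,62),(312,240),(102,262)]).items():
    for x in q: print(n,onz(t,*cr(*x),.014))
print('block',[onz(t,*cr(*x),.06) for x in [(90,125),(163,123),(165,196),(92,200)]])
print('rim',onz(t,*cr(641,213),.140),'L/R',onz(t,*cr(578,213),.140),onz(t,*cr(703,213),.140))
print('flange',[onz(t,*cr(*x),.101) for x in [(563,120),(749,188),(713,305),(523,240)]])
b=t['pixels'].astype(int); m=(b[...,0]>b[...,2]+50); v,u=np.nonzero(m[200:225,288:312]); print('brass',u.mean()+288,v.mean()+200,len(u))
print('brass on die', onz(t,u.mean()+288,v.mean()+200,.045+.023))
print('rim scene',onz(s,170+662/800*150,160+107*100/533,.140))
E
```

```text
156 166 191 201 161.13888888888889 195.91666666666666
189 196 192 206 193.15662650602408 198.289156626506
rod top [0.55035754 0.21581666 0.184     ]
handle mid scene [array([0.56109639, 0.20950492, 0.175     ]), array([0.55010822, 0.21268159, 0.184     ])]
board [0.61458581 0.25186143 0.014     ]
board [0.62923065 0.10122798 0.014     ]
board [0.49815341 0.08669625 0.014     ]
board [0.4791402  0.23989245 0.014     ]
block [array([0.5749579 , 0.24243561, 0.06      ]), array([0.57733372, 0.19070814, 0.06      ]), array([0.52566522, 0.18746961, 0.06      ]), array([0.52186805, 0.23890729, 0.06      ])]
rim [ 0.51590366 -0.13718478  0.14      ] L/R [ 0.51512258 -0.09623263  0.14      ] [ 0.51667164 -0.17744933  0.14      ]
flange [array([ 0.58014923, -0.08883542,  0.101     ]), array([ 0.53622658, -0.21491286,  0.101     ]), array([ 0.45708369, -0.19076996,  0.101     ]), array([ 0.49819277, -0.06275407,  0.101     ])]
brass 300.1 211.5 30
brass on die [ 0.52452317 -0.14589321  0.068     ]
rim scene [ 0.50771375 -0.13615978  0.14      ]
```

Call:
arm_command(commands=[[100, [0.04, -0.025, 0], [0, 0, -0.12]], [100, [0.08, -0.05, 0], [0, 0, -0.24]], [100, [0.11, -0.07, 0], [0, 0, -0.36]], [100, [0.145, -0.09, 0], [0, 0, -0.48]], [100, [0.18, -0.11, 0], [0, 0, -0.6]], [100, [0.21, -0.135, 0], [0, 0, -0.72]], [100, [0.245, -0.155, 0], [0, 0, -0.84]], [100, [0.28, -0.18, 0], [0, 0, -0.96]], [100, [0.31, -0.2, 0.01], [0, 0, -1.08]], [100, [0.345, -0.22, 0.02], [0, 0, -1.2]]])

```text
time: 0.98
ee_pos: [0.4433, -0.2939, 0.2726]
eef_rot: [0.738, 0.675, -0.0, 0.001]
ft_force: [0.4, -1.5, -0.3]
width: 0.0866
```

Call:
arm_command(commands=[[100, [0.03, 0.02, 0.01], [0, 0, -0.1]], [100, [0.06, 0.04, 0.02], [0, 0, -0.19]], [100, [0.09, 0.06, 0.022], [0, 0, -0.19]], [100, [0.097, 0.072, 0.022], [0, 0, -0.19]], [100, [0.097, 0.072, 0.022], [0, 0, -0.19]], [100, [0.097, 0.072, 0.022], [0, 0, -0.19]], [100, [0.097, 0.072, 0.022], [0, 0, -0.19]], [100, [0.097, 0.072, 0.022], [0, 0, -0.19]], [100, [0.097, 0.072, 0.022], [0, 0, -0.19]], [100, [0.097, 0.072, 0.022], [0, 0, -0.19]]])

```text
time: 1.82
ee_pos: [0.5229, -0.2063, 0.2504]
eef_rot: [0.673, 0.74, -0.0, 0.0]
ft_force: [0.1, 0.0, 0.3]
width: 0.0868
```

```bash
cat >> h.py <<'E'
def wcam(name):
    s=read_state(); c=camera('wrist')
    T=np.eye(4); T[:3,:3]=R.from_quat(s['eef_rot']).as_matrix(); T[:3,3]=s['ee_pos']
    W=np.linalg.inv(T@np.array(c['mount']))
    c['rvec']=R.from_matrix(W[:3,:3]).as_rotvec(); c['tvec']=W[:3,3]
    import pickle; pickle.dump(c,open(name+'.pkl','wb')); cv2.imwrite(f'pics/{name}.png',cv2.cvtColor(np.array(c['pixels']),cv2.COLOR_RGB2BGR))
    print(s['ee_pos'],s['eef_rot'],s['ft_force']); return c
E
python3 -c "
from h import *
c=wcam('w1')
cv2.imwrite('pics/w1c.png',cv2.cvtColor(cv2.resize(c['pixels'][20:220,150:350],(600,600),interpolation=cv2.INTER_CUBIC),cv2.COLOR_RGB2BGR))
"
```

```text
[ 0.52287678 -0.20629579  0.25040043] [ 6.72893889e-01  7.39738975e-01 -1.68525081e-04  1.85035187e-04] [0.10894332 0.00669107 0.26814908]
```

View pics/w1c.png

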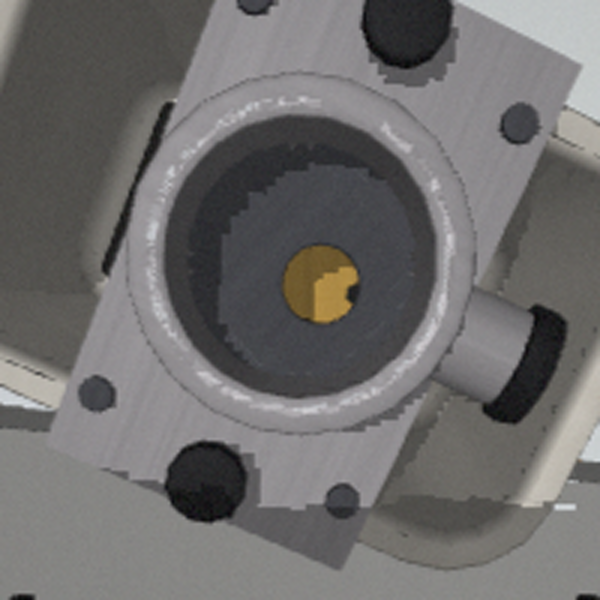

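```bash
python3 - <<'E'
from h import *
import pickle
c=pickle.load(open('w1.pkl','rb'))
im=c['pixels'].astype(int)
m=((im[...,0]>im[...,2]+50)).astype(np.uint8); m[:80]=0;m[150:]=0
cs,_=cv2.findContours(m,cv2.RETR_EXTERNAL,cv2.CHAIN_APPROX_NONE); k=max(cs,key=cv2.contourArea)
print(cv2.minEnclosingCircle(k), cv2.boundingRect(k))
(pu,pv),_=cv2.minEnclosingCircle(k)
cr=lambda u,v:(150+(u+.5)/3-.5,20+(v+.5)/3-.5)
print('port',onz(c,pu,pv,.103),onz(c,pu,pv,.1), onz(c,*cr(321,284),.103))
for (n,l,r,t,b) in (('in',164,437,113,398),('out',127,475,72,435)):
    P=[onz(c,*cr(*q),.14) for q in ((l,255),(r,255),(300,t),(300,b))]
    print(n,np.linalg.norm(P[0]-P[1]),np.linalg.norm(P[2]-P[3]),(P[0]+P[1])/2,(P[2]+P[3])/2)
E
```

```text
((256.5, 114.5), 12.747649192810059) (245, 102, 24, 26)
port [ 0.52055162 -0.14171902  0.103     ] [ 0.52060165 -0.14174594  0.1       ] [ 0.5206621  -0.14158892  0.103     ]
in 0.05625049515626218 0.05673380681599182 [ 0.51525474 -0.13589376  0.14      ] [ 0.51525504 -0.13700615  0.14      ]
out 0.07170391568821152 0.07224562679265473 [ 0.51535691 -0.13588416  0.14      ] [ 0.51527616 -0.13723392  0.14      ]
```

Call:
arm_command(commands=[[100, [0.02, 0.004, -0.02], [0, 0, 0]], [100, [0.06, 0.012, -0.05], [0, 0, 0]], [100, [0.1, 0.02, -0.05], [0, 0, 0]], [100, [0.14, 0.028, -0.05], [0, 0, 0]], [100, [0.18, 0.036, -0.05], [0, 0, 0]], [100, [0.22, 0.044, -0.05], [0, 0, 0]], [100, [0.26, 0.052, -0.05], [0, 0, 0]], [100, [0.3, 0.06, -0.05], [0, 0, 0]], [100, [0.33, 0.064, -0.05], [0, 0, 0]], [100, [0.35, 0.067, -0.05], [0, 0, 0]]])

```text
time: 2.7
ee_pos: [0.5557, 0.1536, 0.3005]
eef_rot: [0.671, 0.741, 0.001, -0.0]
ft_force: [-0.4, -0.0, 0.3]
width: 0.0869
```

Call:
arm_command(commands=[[100, [0, 0, 0], [0, 0, 0]], [100, [0, 0, 0], [0, 0, 0]], [100, [0, 0, 0], [0, 0, 0]], [100, [0, 0, 0], [0, 0, 0]], [100, [0, 0, 0], [0, 0, 0]], [100, [0, 0, 0], [0, 0, 0]], [100, [0, 0, 0], [0, 0, 0]], [100, [0, 0, 0], [0, 0, 0]], [100, [0, 0, 0], [0, 0, 0]], [100, [0, 0, 0], [0, 0, 0]]])

```text
time: 3.53
ee_pos: [0.5565, 0.1492, 0.3003]
eef_rot: [0.672, 0.74, -0.0, 0.0]
ft_force: [-0.0, 0.9, -0.4]
width: 0.0873
```

```bash
python3 -c "
from h import *
c=wcam('w2')
cv2.imwrite('pics/w2c.png',cv2.cvtColor(cv2.resize(c['pixels'][20:220,130:380],(750,600),interpolation=cv2.INTER_CUBIC),cv2.COLOR_RGB2BGR))
"
```

```text
[0.55649749 0.14924541 0.30026032] [ 6.72384621e-01  7.40201943e-01 -2.23108776e-06  6.90177062e-05] [-0.0352955   0.88029173 -0.39919264]
```

View pics/w2c.png

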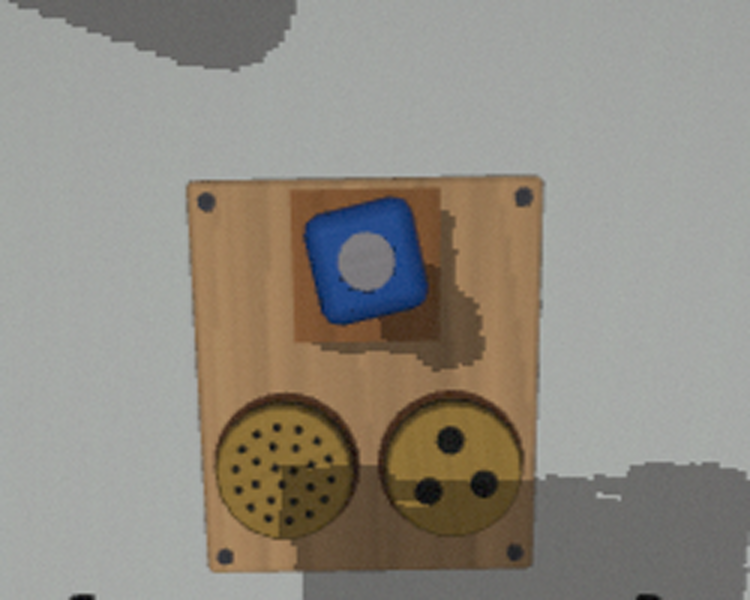

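```bash
python3 - <<'E'
from h import *
import pickle
c=pickle.load(open('w2.pkl','rb'))
im=c['pixels'].astype(int)
m=((im[...,2]>im[...,0]+40)).astype(np.uint8); m[:70]=0;m[140:]=0
cs,_=cv2.findContours(m,cv2.RETR_EXTERNAL,cv2.CHAIN_APPROX_NONE); k=max(cs,key=cv2.contourArea)
P=np.array([onz(c,*p[0],.184)[:2] for p in k])
print(len(k),cv2.minAreaRect((P*1000).astype(np.float32)))
cr=lambda u,v:(130+(u+.5)/3-.5,20+(v+.5)/3-.5)
print('grey cap',onz(c,*cr(366,262),.184))
B=[onz(c,*cr(*q),.06) for q in ((292,188),(440,188),(440,342),(295,342))]; print('block',np.mean(B,0),B)
b=[onz(c,*cr(*q),.014) for q in ((188,182),(543,177),(531,568),(211,573))]; print('board',np.mean(b,0),b)
E
```

```text
126 ((549.9447021484375, 218.46763610839844), (22.820709228515625, 22.874435424804688), 18.841869354248047)
grey cap [0.55004554 0.21847378 0.184     ]
block [0.55042979 0.2185442  0.06      ] [array([0.52330787, 0.2412862 , 0.06      ]), array([0.57223521, 0.24595133, 0.06      ]), array([0.57799514, 0.19584479, 0.06      ]), array([0.52818093, 0.19109449, 0.06      ])]
board [0.55541471 0.17371402 0.014     ] [array([0.4803806 , 0.24320272, 0.014     ]), array([0.61349129, 0.25768811, 0.014     ]), array([0.63020445, 0.10440368, 0.014     ]), array([0.49758251, 0.08956156, 0.014     ])]
```

Call:
arm_command(commands=[[100, [0.035, 0, 0], [0, 0, -0.11]], [100, [0.0695, 0, 0], [0, 0, -0.22]], [100, [0.0695, 0, 0], [0, 0, -0.233]], [100, [0.0695, 0, 0], [0, 0, -0.233]], [100, [0.0695, 0, 0.01], [0, 0, -0.233]], [100, [0.0695, 0, 0.03], [0, 0, -0.233]], [100, [0.0695, 0, 0.05], [0, 0, -0.233]], [100, [0.0695, 0, 0.07], [0, 0, -0.233]], [100, [0.0695, 0, 0.085], [0, 0, -0.233]], [100, [0.0695, 0, 0.085], [0, 0, -0.233]]])

```text
time: 4.42
ee_pos: [0.549, 0.2159, 0.2113]
eef_rot: [0.583, 0.812, -0.002, -0.001]
ft_force: [0.3, -0.8, -0.1]
width: 0.0869
```

Call:
arm_command(commands=[[100, [0, 0, 0], [0, 0, 0]], [100, [0, 0, 0], [0, 0, 0]], [100, [0, 0, 0], [0, 0, 0]], [20, [0, 0, 0], [0, 0, 0]], [20, [0, 0, 0], [0, 0, 0]], [10, [0, 0, 0], [0, 0, 0]], [10, [0, 0, 0], [0, 0, 0]], [10, [0, 0, 0], [0, 0, 0]], [10, [0, 0, 0], [0, 0, 0]], [10, [0, 0, 0], [0, 0, 0]]], squeeze=40)

```text
time: 5.25
ee_pos: [0.5498, 0.2185, 0.2152]
eef_rot: [0.582, 0.813, -0.0, 0.0]
ft_force: [-0.5, -1.7, 0.1]
width: 0.0483
```

```bash
python3 -c "
from h import *
s=read_state();print({k:np.round(v,4) for k,v in s.items()})"
```

```text
{'time': np.float64(5.25), 'joint_positions': array([ 0.1729,  0.4245, -0.792 ,  1.618 ,  0.3161,  1.2324, -0.3519]), 'joint_vel': array([-0.0021,  0.0017, -0.0014, -0.0004,  0.0015, -0.0007, -0.0001]), 'joint_torque': array([ 2.10000e-03, -5.58504e+01, -1.09581e+01, -3.58814e+01,
       -6.40000e-02,  1.12000e-02, -1.00000e-04]), 'ee_pos': array([0.5498, 0.2185, 0.2152]), 'eef_rot': array([ 5.818e-01,  8.134e-01, -1.000e-04,  0.000e+00]), 'ft_force': array([-0.4738, -1.6905,  0.0723]), 'torque': array([-0.022 , -0.1455,  0.0346]), 'width': np.float64(0.0483)}
```

Fingers still closing; continue.

Call:
arm_command(commands=[[10, [0, 0, 0], [0, 0, 0]], [10, [0, 0, 0], [0, 0, 0]], [10, [0, 0, 0], [0, 0, 0]], [10, [0, 0, 0], [0, 0, 0]], [10, [0, 0, 0], [0, 0, 0]], [10, [0, 0, 0], [0, 0, 0]], [10, [0, 0, 0], [0, 0, 0]], [10, [0, 0, 0], [0, 0, 0]], [10, [0, 0, 0], [0, 0, 0]], [10, [0, 0, 0], [0, 0, 0]]], squeeze=40)

```text
time: 6.08
ee_pos: [0.5498, 0.2185, 0.2152]
eef_rot: [0.582, 0.813, -0.0, 0.0]
ft_force: [0.7, 0.1, -1.0]
width: 0.0242
```

Call:
arm_command(commands=[[5, [0, 0, -0.004], [0, 0, 0]], [5, [0, 0, -0.01], [0, 0, 0]], [5, [0, 0, -0.02], [0, 0, 0]], [5, [0, 0, -0.035], [0, 0, 0]], [5, [0, 0, -0.055], [0, 0, 0]], [5, [0, 0, -0.08], [0, 0, 0]], [5, [0, 0, -0.105], [0, 0, 0]], [5, [0, 0, -0.13], [0, 0, 0]], [5, [0, 0, -0.145], [0, 0, 0]], [5, [0, 0, -0.15], [0, 0, 0]]], squeeze=55)

```text
time: 6.92
ee_pos: [0.5502, 0.2191, 0.3691]
eef_rot: [0.582, 0.813, 0.002, 0.001]
ft_force: [-0.6, 0.2, -1.7]
width: 0.0236
```

```bash
python3 -c "
from h import *
c=wcam('w3')
c=camera('scene'); cv2.imwrite('pics/s3.png',cv2.cvtColor(cv2.resize(c['pixels'][80:280,130:380],(750,600),interpolation=cv2.INTER_CUBIC),cv2.COLOR_RGB2BGR))
print(read_state()['ft_force'],read_state()['torque'])
"
```

```text
[0.55016475 0.21913614 0.36905254] [0.58167695 0.81341666 0.00187713 0.00131641] [-0.63835582  0.19956495 -1.74562954]
[ 0.40032101 -0.74542453 -2.47310204] [-0.00979463 -0.12674847 -0.01293862]
```

View pics/s3.png

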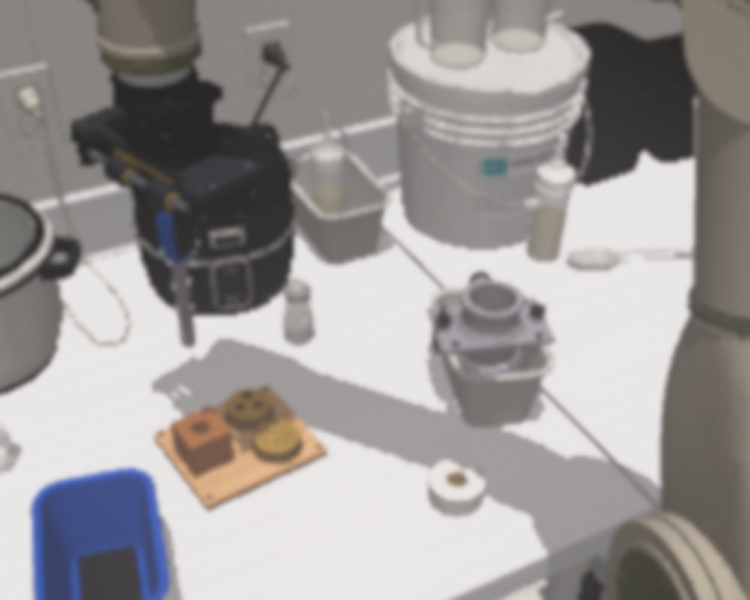

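View pics/w3.png

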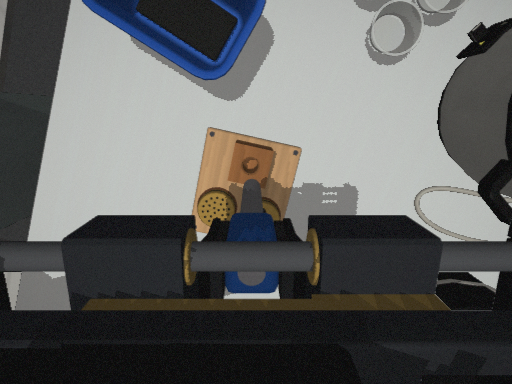

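```bash
python3 - <<'E'
from h import *
import pickle
c=pickle.load(open('w3.pkl','rb'))
M=np.linalg.inv(c['mount'])
for p in ([0,0,.191],[.008,0,.1895],[-.008,0,.1895],[0,0.008,.1895],[0,-.008,.1895],[0.0065,0,.191]):
    q=M@np.array(p+[1]); print(p, c['fx']*q[0]/q[2]+c['cx'],c['fy']*q[1]/q[2]+c['cy'])
cv2.imwrite('pics/w3c.png',cv2.cvtColor(cv2.resize(c['pixels'][120:240,190:310],(600,600),interpolation=cv2.INTER_NEAREST),cv2.COLOR_RGB2BGR))
print(onz(c,250,163,.06))
E
```

```text
[0, 0, 0.191] 251.3576782019556 186.3167690946386
[0.008, 0, 0.1895] 251.35028616854632 178.12361572251592
[-0.008, 0, 0.1895] 251.3647834327796 195.1476469949073
[0, 0.008, 0.1895] 260.1042167744768 186.68628127314443
[0, -0.008, 0.1895] 242.6111694355438 186.70020735401567
[0.0065, 0, 0.191] 251.35178658453145 179.39560496143966
[0.54896184 0.22166107 0.06      ]
```

View pics/w3c.png

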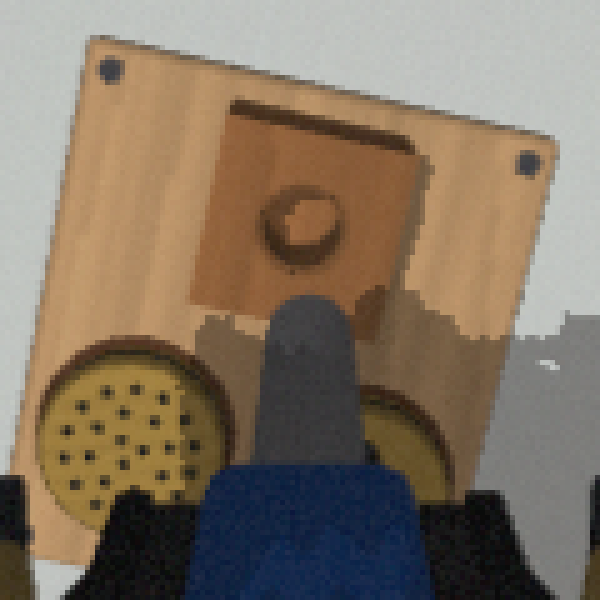

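Call:
arm_command(commands=[[5, [-0.015, -0.0065, 0], [0, 0, 0]], [5, [-0.05, -0.022, 0], [0, 0, 0]], [5, [-0.085, -0.037, 0], [0, 0, 0]], [5, [-0.12, -0.052, 0], [0, 0, 0]], [5, [-0.155, -0.0675, 0], [0, 0, 0]], [5, [-0.19, -0.083, 0], [0, 0, 0]], [5, [-0.225, -0.098, 0], [0, 0, 0]], [5, [-0.26, -0.113, 0], [0, 0, 0]], [5, [-0.29, -0.1265, 0], [0, 0, 0]], [5, [-0.31, -0.135, 0], [0, 0, 0]]])

```text
time: 7.85
ee_pos: [0.5209, -0.1228, 0.3637]
eef_rot: [0.583, 0.812, -0.001, -0.001]
ft_force: [0.1, -0.5, -2.1]
width: 0.0238
```

Call:
arm_command(commands=[[5, [-0.015, -0.0065, 0], [0, 0, 0]], [5, [-0.021, -0.0093, 0], [0, 0, 0]], [5, [-0.021, -0.0093, 0], [0, 0, 0]], [5, [-0.021, -0.0093, 0], [0, 0, 0]], [5, [-0.021, -0.0093, 0], [0, 0, 0]], [5, [-0.021, -0.0093, 0], [0, 0, 0]], [5, [-0.021, -0.0093, 0], [0, 0, 0]], [5, [-0.021, -0.0093, 0], [0, 0, 0]], [5, [-0.021, -0.0093, 0], [0, 0, 0]], [5, [-0.021, -0.0093, 0], [0, 0, 0]]])

```text
time: 8.68
ee_pos: [0.5203, -0.1411, 0.3653]
eef_rot: [0.582, 0.813, -0.0, 0.0]
ft_force: [0.4, -0.0, -0.8]
width: 0.0238
```

```bash
python3 -c "
from h import *
c=wcam('w4')
print(read_state()['ft_force'],read_state()['torque'])
for z in (.14,):
  for p in ([0.5203,-.1414,.14],[.5153,-.1365,.14]): print(proj(c,p))
cv2.imwrite('pics/w4c.png',cv2.cvtColor(cv2.resize(c['pixels'][100:250,160:350],(760,600),interpolation=cv2.INTER_NEAREST),cv2.COLOR_RGB2BGR))
"
```

```text
[ 0.52025335 -0.14114025  0.36528524] [ 5.81631839e-01  8.13452150e-01 -1.25160972e-05  6.05799443e-05] [ 0.44959814 -0.02170287 -0.76129458]
[ 0.10764659  0.6770393  -1.69162333] [ 0.02242054 -0.09004856  0.02457646]
[[251.3126591  178.85587774]]
[[248.22028286 172.85069226]]
```

View pics/w4c.png

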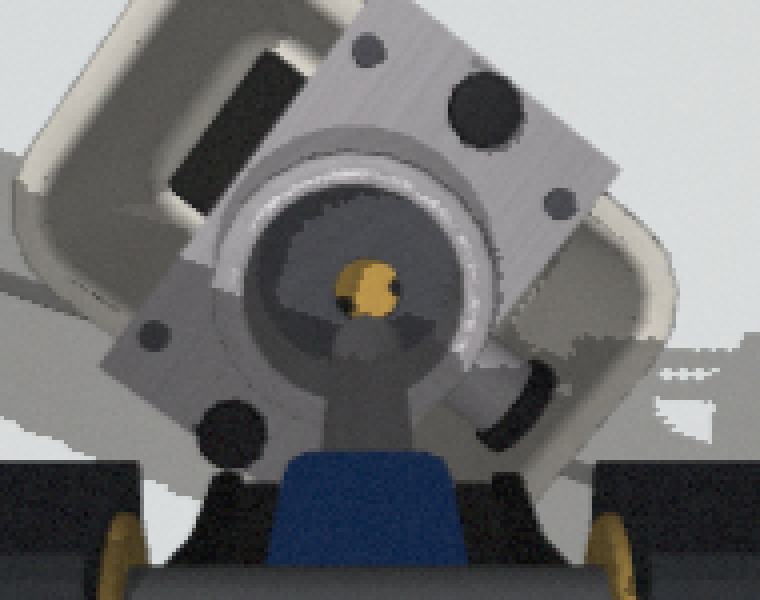

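```bash
python3 -c "
from h import *
import pickle
c=pickle.load(open('w4.pkl','rb'))
for a in np.arange(0,6.3,np.pi/2):
  for z in (.103,.097): print(round(a,2),z,proj(c,[0.5203+.0095*np.cos(a+.329),-.1414+.0095*np.sin(a+.329),z]))
"
```

```text
0.0 0.103 [[259.67194643 172.119987  ]]
0.0 0.097 [[259.54013425 171.15248485]]
1.57 0.103 [[251.31290873 163.84650224]]
1.57 0.097 [[251.31366266 163.00485437]]
3.14 0.103 [[242.96295217 172.12839113]]
3.14 0.097 [[243.09611637 171.16077196]]
4.71 0.103 [[251.32178983 180.2954863 ]]
4.71 0.097 [[251.32239428 179.20528215]]
6.28 0.103 [[259.67194643 172.119987  ]]
6.28 0.097 [[259.54013425 171.15248485]]
```

Call:
arm_command(commands=[[5, [0, 0, 0.01], [0, 0, 0]], [5, [0, 0, 0.02], [0, 0, 0]], [5, [0, 0, 0.03], [0, 0, 0]], [5, [0, 0, 0.04], [0, 0, 0]], [5, [0, 0, 0.05], [0, 0, 0]], [5, [0, 0, 0.058], [0, 0, 0]], [5, [0, 0, 0.063], [0, 0, 0]], [5, [0, 0, 0.066], [0, 0, 0]], [5, [0, 0, 0.067], [0, 0, 0]], [5, [0, 0, 0.067], [0, 0, 0]]])

```text
time: 9.57
ee_pos: [0.5203, -0.1414, 0.2983]
eef_rot: [0.582, 0.813, 0.0, 0.0]
ft_force: [0.0, -0.4, -1.6]
width: 0.0236
```

Call:
arm_command(commands=[[5, [0, 0, 0.0005], [0, 0, 0]], [5, [0, 0, 0.001], [0, 0, 0]], [5, [0, 0, 0.0015], [0, 0, 0]], [5, [0, 0, 0.002], [0, 0, 0]], [5, [0, 0, 0.0025], [0, 0, 0]], [5, [0, 0, 0.003], [0, 0, 0]], [5, [0, 0, 0.0035], [0, 0, 0]], [5, [0, 0, 0.004], [0, 0, 0]], [5, [0, 0, 0.0045], [0, 0, 0]], [5, [0, 0, 0.005], [0, 0, 0]]])

```text
time: 10.4
ee_pos: [0.5202, -0.1414, 0.2932]
eef_rot: [0.582, 0.813, -0.0, 0.0]
ft_force: [0.1, -0.1, -1.8]
width: 0.0234
```

Call:
arm_command(commands=[[5, [0, 0, 0.0004], [0, 0, 0]], [5, [0, 0, 0.0008], [0, 0, 0]], [5, [0, 0, 0.0012], [0, 0, 0]], [5, [0, 0, 0.0016], [0, 0, 0]], [5, [0, 0, 0.002], [0, 0, 0]], [5, [0, 0, 0.0024], [0, 0, 0]], [5, [0, 0, 0.0028], [0, 0, 0]], [5, [0, 0, 0.0032], [0, 0, 0]], [5, [0, 0, 0.0036], [0, 0, 0]], [5, [0, 0, 0.004], [0, 0, 0]]])

```text
time: 11.23
ee_pos: [0.5202, -0.1414, 0.2892]
eef_rot: [0.582, 0.813, -0.0, 0.0]
ft_force: [-0.1, 0.2, -1.6]
width: 0.0236
```

Call:
arm_command(commands=[[5, [0, 0, 0.001], [0, 0, 0]], [5, [0, 0, 0.0025], [0, 0, 0]], [5, [0, 0, 0.0045], [0, 0, 0]], [5, [0, 0, 0.007], [0, 0, 0]], [5, [0, 0, 0.0095], [0, 0, 0]], [5, [0, 0, 0.012], [0, 0, 0]], [5, [0, 0, 0.0145], [0, 0, 0]], [5, [0, 0, 0.017], [0, 0, 0]], [5, [0, 0, 0.019], [0, 0, 0]], [5, [0, 0, 0.02], [0, 0, 0]]])

```text
time: 12.07
ee_pos: [0.5201, -0.1413, 0.2689]
eef_rot: [0.582, 0.813, -0.0, -0.0]
ft_force: [-0.0, -0.8, -1.4]
width: 0.0234
```

Call:
arm_command(commands=[[5, [0, 0, 0.0007], [0, 0, 0]], [5, [0, 0, 0.0014], [0, 0, 0]], [5, [0, 0, 0.0021], [0, 0, 0]], [5, [0, 0, 0.0028], [0, 0, 0]], [5, [0, 0, 0.0035], [0, 0, 0]], [5, [0, 0, 0.0042], [0, 0, 0]], [5, [0, 0, 0.0049], [0, 0, 0]], [5, [0, 0, 0.0056], [0, 0, 0]], [5, [0, 0, 0.0063], [0, 0, 0]], [5, [0, 0, 0.007], [0, 0, 0]]])

```text
time: 12.9
ee_pos: [0.5202, -0.1414, 0.2622]
eef_rot: [0.582, 0.813, -0.0, 0.0]
ft_force: [0.1, 0.1, -1.2]
width: 0.0238
```

Tip ≈ 0.071, die top 0.066–0.070: now creep with force watch.

Call:
arm_command(commands=[[5, [0, 0, 0.0003], [0, 0, 0]], [5, [0, 0, 0.0006], [0, 0, 0]], [5, [0, 0, 0.0009], [0, 0, 0]], [5, [0, 0, 0.0012], [0, 0, 0]], [5, [0, 0, 0.0015], [0, 0, 0]], [5, [0, 0, 0.0018], [0, 0, 0]], [5, [0, 0, 0.0021], [0, 0, 0]], [5, [0, 0, 0.0024], [0, 0, 0]], [5, [0, 0, 0.0027], [0, 0, 0]], [5, [0, 0, 0.003], [0, 0, 0]]])

```text
time: 13.73
ee_pos: [0.5202, -0.1414, 0.2592]
eef_rot: [0.582, 0.813, -0.0, 0.0]
ft_force: [-1.1, -0.5, -1.6]
width: 0.0237
```

Call:
arm_command(commands=[[5, [0, 0, 0.0003], [0, 0, 0]], [5, [0, 0, 0.0006], [0, 0, 0]], [5, [0, 0, 0.0009], [0, 0, 0]], [5, [0, 0, 0.0012], [0, 0, 0]], [5, [0, 0, 0.0015], [0, 0, 0]], [5, [0, 0, 0.0018], [0, 0, 0]], [5, [0, 0, 0.0021], [0, 0, 0]], [5, [0, 0, 0.0024], [0, 0, 0]], [5, [0, 0, 0.0027], [0, 0, 0]], [5, [0, 0, 0.003], [0, 0, 0]]])

```text
time: 14.57
ee_pos: [0.5205, -0.1414, 0.2569]
eef_rot: [0.582, 0.813, 0.0, 0.001]
ft_force: [-1.1, 0.9, 5.5]
width: 0.0234
```

Call:
arm_command(commands=[[5, [0, 0, 0.0002], [0, 0, 0]], [5, [0, 0, 0.0004], [0, 0, 0]], [5, [0, 0, 0.0006], [0, 0, 0]], [5, [0, 0, 0.0008], [0, 0, 0]], [5, [0, 0, 0.001], [0, 0, 0]], [5, [0, 0, 0.0011], [0, 0, 0]], [5, [0, 0, 0.0012], [0, 0, 0]], [5, [0, 0, 0.0013], [0, 0, 0]], [5, [0, 0, 0.0014], [0, 0, 0]], [5, [0, 0, 0.0015], [0, 0, 0]]])

```text
time: 15.4
ee_pos: [0.5206, -0.1415, 0.2554]
eef_rot: [0.582, 0.813, 0.0, 0.001]
ft_force: [-1.5, 0.2, 6.1]
width: 0.0236
```

Call:
arm_command(commands=[[5, [0, 0, 0.0003], [0, 0, 0]], [5, [0, 0, 0.0006], [0, 0, 0]], [5, [0, 0, 0.0009], [0, 0, 0]], [5, [0, 0, 0.0012], [0, 0, 0]], [5, [0, 0, 0.0015], [0, 0, 0]], [5, [0, 0, 0.0018], [0, 0, 0]], [5, [0, 0, 0.0021], [0, 0, 0]], [5, [0, 0, 0.0024], [0, 0, 0]], [5, [0, 0, 0.0027], [0, 0, 0]], [5, [0, 0, 0.003], [0, 0, 0]]])

```text
time: 16.23
ee_pos: [0.5207, -0.1415, 0.2525]
eef_rot: [0.582, 0.813, 0.0, 0.001]
ft_force: [-0.6, -0.5, 5.9]
width: 0.0234
```

Call:
arm_command(commands=[[5, [0, 0, 0.0003], [0, 0, 0]], [5, [0, 0, 0.0006], [0, 0, 0]], [5, [0, 0, 0.0009], [0, 0, 0]], [5, [0, 0, 0.0012], [0, 0, 0]], [5, [0, 0, 0.0015], [0, 0, 0]], [5, [0, 0, 0.0018], [0, 0, 0]], [5, [0, 0, 0.0021], [0, 0, 0]], [5, [0, 0, 0.0024], [0, 0, 0]], [5, [0, 0, 0.0027], [0, 0, 0]], [5, [0, 0, 0.003], [0, 0, 0]]])

```text
time: 17.07
ee_pos: [0.5207, -0.1415, 0.2495]
eef_rot: [0.582, 0.813, 0.0, 0.001]
ft_force: [-0.6, -0.0, 6.6]
width: 0.0236
```

Call:
arm_command(commands=[[5, [0, 0, 0.0003], [0, 0, 0]], [5, [0, 0, 0.0006], [0, 0, 0]], [5, [0, 0, 0.0009], [0, 0, 0]], [5, [0, 0, 0.0012], [0, 0, 0]], [5, [0, 0, 0.0015], [0, 0, 0]], [5, [0, 0, 0.0018], [0, 0, 0]], [5, [0, 0, 0.0021], [0, 0, 0]], [5, [0, 0, 0.0024], [0, 0, 0]], [5, [0, 0, 0.0027], [0, 0, 0]], [5, [0, 0, 0.003], [0, 0, 0]]])

```text
time: 17.9
ee_pos: [0.5207, -0.1415, 0.2465]
eef_rot: [0.582, 0.813, 0.0, 0.001]
ft_force: [-0.2, 0.1, 6.2]
width: 0.0238
```

Call:
arm_command(commands=[[5, [0, 0, 0.0003], [0, 0, 0]], [5, [0, 0, 0.0006], [0, 0, 0]], [5, [0, 0, 0.0009], [0, 0, 0]], [5, [0, 0, 0.0012], [0, 0, 0]], [5, [0, 0, 0.0015], [0, 0, 0]], [5, [0, 0, 0.0018], [0, 0, 0]], [5, [0, 0, 0.0021], [0, 0, 0]], [5, [0, 0, 0.0024], [0, 0, 0]], [5, [0, 0, 0.0027], [0, 0, 0]], [5, [0, 0, 0.003], [0, 0, 0]]])

```text
time: 18.73
ee_pos: [0.52, -0.1413, 0.2424]
eef_rot: [0.582, 0.813, -0.0, -0.0]
ft_force: [-0.3, 0.5, -1.8]
width: 0.0238
```

Call:
arm_command(commands=[[5, [0, 0, 0.0003], [0, 0, 0]], [5, [0, 0, 0.0006], [0, 0, 0]], [5, [0, 0, 0.0009], [0, 0, 0]], [5, [0, 0, 0.0012], [0, 0, 0]], [5, [0, 0, 0.0015], [0, 0, 0]], [5, [0, 0, 0.0018], [0, 0, 0]], [5, [0, 0, 0.0021], [0, 0, 0]], [5, [0, 0, 0.0024], [0, 0, 0]], [5, [0, 0, 0.0027], [0, 0, 0]], [5, [0, 0, 0.003], [0, 0, 0]]])

```text
time: 19.57
ee_pos: [0.5202, -0.1414, 0.2397]
eef_rot: [0.582, 0.813, -0.0, 0.0]
ft_force: [-0.2, -0.5, -2.0]
width: 0.0235
```

```bash
python3 -c "
from h import *
c=camera('scene'); cv2.imwrite('pics/s5.png',cv2.cvtColor(cv2.resize(c['pixels'][150:230,255:335],(600,600),interpolation=cv2.INTER_CUBIC),cv2.COLOR_RGB2BGR))
c=wcam('w5')
"
```

```text
[ 0.52019693 -0.14135919  0.23965636] [ 5.81742080e-01  8.13373317e-01 -2.88803671e-05  6.30565471e-07] [-0.69393732 -0.1560879  -1.53729824]
```

View pics/s5.png

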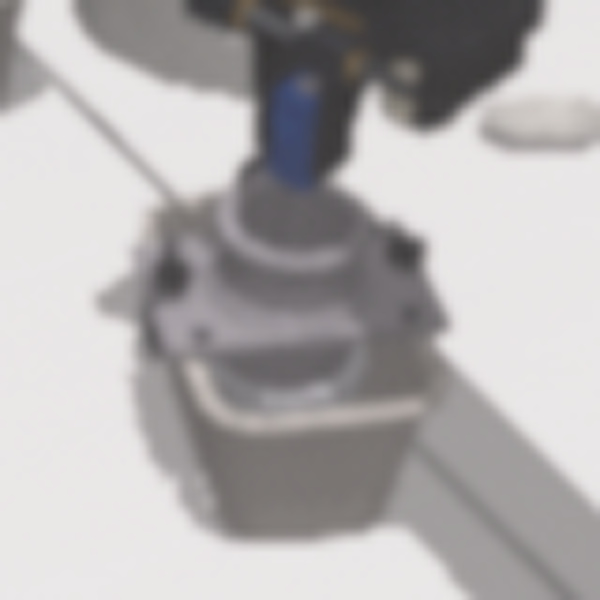

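View pics/w5.png

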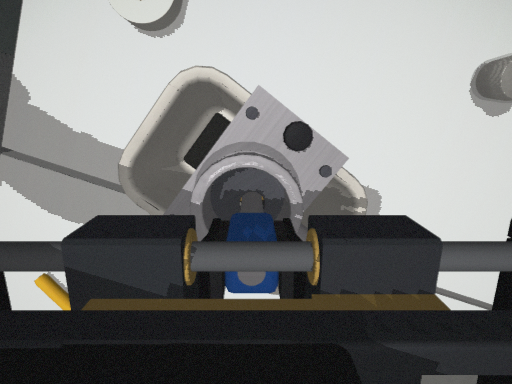

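Call:
arm_command(commands=[[5, [0, 0, 0.001], [0, 0, 0]], [5, [0, 0, 0.002], [0, 0, 0]], [5, [0, 0, 0.003], [0, 0, 0]], [5, [0, 0, 0.004], [0, 0, 0]], [5, [0, 0, 0.005], [0, 0, 0]], [5, [0, 0, 0.006], [0, 0, 0]], [5, [0, 0, 0.007], [0, 0, 0]], [5, [0, 0, 0.008], [0, 0, 0]], [5, [0, 0, 0.008], [0, 0, 0]], [5, [0, 0, 0.008], [0, 0, 0]]])

```text
time: 20.5
ee_pos: [0.5202, -0.1414, 0.2317]
eef_rot: [0.582, 0.813, -0.0, -0.0]
ft_force: [0.5, -0.6, -0.9]
width: 0.0237
```

Call:
arm_command(commands=[[5, [0, 0, -0.005], [0, 0, 0]], [5, [0, 0, -0.015], [0, 0, 0]], [5, [0, 0, -0.03], [0, 0, 0]], [5, [0, 0, -0.045], [0, 0, 0]], [5, [0, 0, -0.06], [0, 0, 0]], [5, [0, 0, -0.075], [0, 0, 0]], [5, [0, 0, -0.09], [0, 0, 0]], [5, [0, 0, -0.11], [0, 0, 0]], [5, [0, 0, -0.125], [0, 0, 0]], [5, [0, 0, -0.133], [0, 0, 0]]])

```text
time: 21.33
ee_pos: [0.5207, -0.1412, 0.3678]
eef_rot: [0.582, 0.813, 0.0, 0.002]
ft_force: [0.3, -0.6, -1.4]
width: 0.0238
```

Call:
arm_command(commands=[[5, [0, 0, 0], [0, 0, 0]], [5, [0, 0, 0], [0, 0, 0]], [5, [0, 0, 0], [0, 0, 0]], [5, [0, 0, 0], [0, 0, 0]], [5, [0, 0, 0], [0, 0, 0]], [5, [0, 0, 0], [0, 0, 0]], [5, [0, 0, 0], [0, 0, 0]], [5, [0, 0, 0], [0, 0, 0]], [5, [0, 0, 0], [0, 0, 0]], [5, [0, 0, 0], [0, 0, 0]]])

```text
time: 22.17
ee_pos: [0.5202, -0.1414, 0.3647]
eef_rot: [0.582, 0.813, 0.0, 0.0]
ft_force: [-0.3, 0.2, -0.2]
width: 0.0237
```

```bash
python3 -c "
from h import *
c=wcam('w6')
cv2.imwrite('pics/w6c.png',cv2.cvtColor(cv2.resize(c['pixels'][100:250,160:350],(760,600),interpolation=cv2.INTER_NEAREST),cv2.COLOR_RGB2BGR))
"
```

```text
[ 0.52021699 -0.14139827  0.3647384 ] [5.81795826e-01 8.13334873e-01 7.51671387e-07 3.34043314e-05] [-0.261419    0.17408416 -0.20699504]
```

View pics/w6c.png

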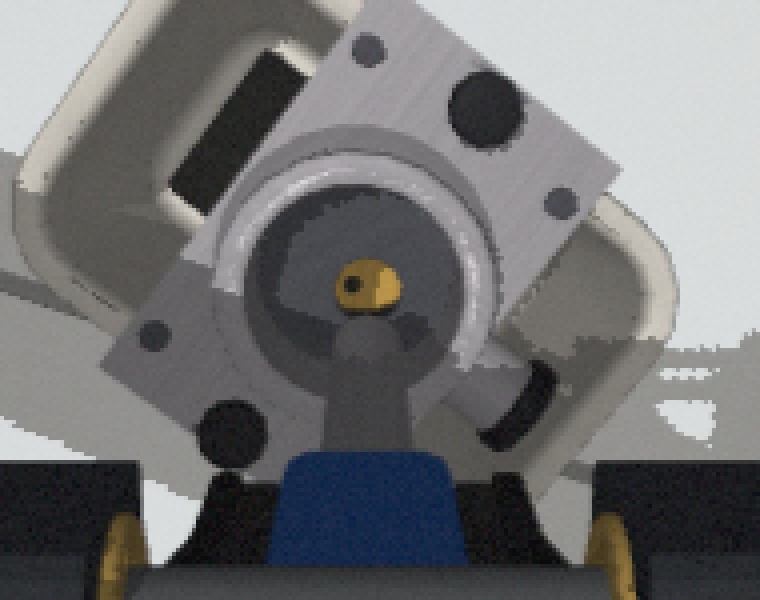

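Call:
arm_command(commands=[[5, [0.015, 0.0065, 0], [0, 0, 0]], [5, [0.05, 0.022, 0], [0, 0, 0]], [5, [0.085, 0.037, 0], [0, 0, 0]], [5, [0.12, 0.052, 0], [0, 0, 0]], [5, [0.155, 0.0675, 0], [0, 0, 0]], [5, [0.19, 0.083, 0], [0, 0, 0]], [5, [0.225, 0.098, 0], [0, 0, 0]], [5, [0.26, 0.113, 0], [0, 0, 0]], [5, [0.29, 0.1265, 0], [0, 0, 0]], [5, [0.31, 0.135, 0], [0, 0, 0]]])

```text
time: 23.05
ee_pos: [0.5471, 0.1995, 0.3648]
eef_rot: [0.581, 0.814, 0.001, -0.0]
ft_force: [0.6, 0.4, -1.9]
width: 0.0236
```

Call:
arm_command(commands=[[5, [0.015, 0.0065, 0], [0, 0, 0]], [5, [0.021, 0.0093, 0], [0, 0, 0]], [5, [0.021, 0.0093, 0.01], [0, 0, 0]], [5, [0.021, 0.0093, 0.025], [0, 0, 0]], [5, [0.021, 0.0093, 0.04], [0, 0, 0]], [5, [0.021, 0.0093, 0.055], [0, 0, 0]], [5, [0.021, 0.0093, 0.07], [0, 0, 0]], [5, [0.021, 0.0093, 0.08], [0, 0, 0]], [5, [0.021, 0.0093, 0.085], [0, 0, 0]], [5, [0.021, 0.0093, 0.085], [0, 0, 0]]])

```text
time: 23.88
ee_pos: [0.5497, 0.2172, 0.2785]
eef_rot: [0.582, 0.813, -0.001, -0.0]
ft_force: [0.3, -0.9, -2.0]
width: 0.0238
```

```bash
python3 -c "
from h import *
c=wcam('w7')
for p in ([0.55,.2187,.06],): print(proj(c,p))
cv2.imwrite('pics/w7c.png',cv2.cvtColor(cv2.resize(c['pixels'][120:240,190:310],(600,600),interpolation=cv2.INTER_NEAREST),cv2.COLOR_RGB2BGR))
"
```

```text
[0.54974458 0.21718048 0.27852544] [ 5.82289349e-01  8.12981096e-01 -8.72947628e-04 -3.00661564e-04] [ 0.27316435 -0.94871231 -2.00287848]
[[252.47740541 178.58286402]]
```

View pics/w7c.png

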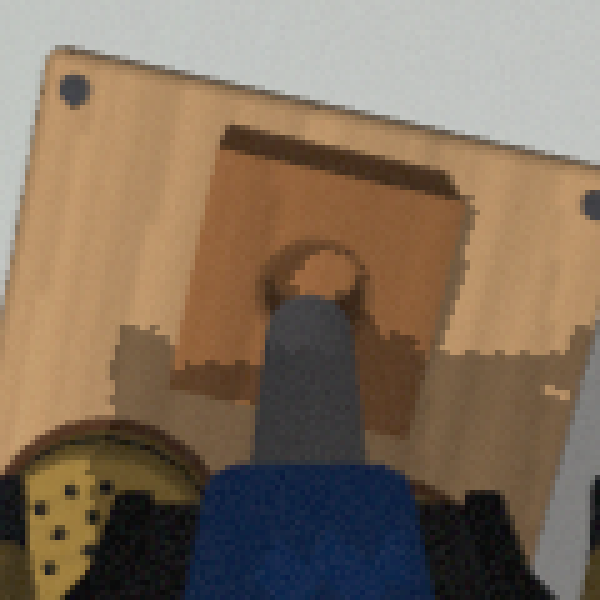

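Call:
arm_command(commands=[[5, [0, 0, 0], [0, 0, 0]], [5, [0, 0, 0.005], [0, 0, 0]], [5, [0, 0, 0.01], [0, 0, 0]], [5, [0, 0, 0.014], [0, 0, 0]], [5, [0, 0, 0.018], [0, 0, 0]], [5, [0, 0, 0.022], [0, 0, 0]], [5, [0, 0, 0.026], [0, 0, 0]], [5, [0, 0, 0.029], [0, 0, 0]], [5, [0, 0, 0.032], [0, 0, 0]], [5, [0, 0, 0.034], [0, 0, 0]]])

```text
time: 24.77
ee_pos: [0.5498, 0.2185, 0.2453]
eef_rot: [0.582, 0.813, -0.0, -0.0]
ft_force: [0.8, -0.3, -1.2]
width: 0.0236
```

Call:
arm_command(commands=[[5, [0, 0, 0.003], [0, 0, 0]], [5, [0, 0, 0.006], [0, 0, 0]], [5, [0, 0, 0.01], [0, 0, 0]], [5, [0, 0, 0.014], [0, 0, 0]], [5, [0, 0, 0.018], [0, 0, 0]], [5, [0, 0, 0.022], [0, 0, 0]], [5, [0, 0, 0.026], [0, 0, 0]], [5, [0, 0, 0.028], [0, 0, 0]], [5, [0, 0, 0.029], [0, 0, 0]], [5, [0, 0, 0.03], [0, 0, 0]]])

```text
time: 25.6
ee_pos: [0.5498, 0.2185, 0.2157]
eef_rot: [0.582, 0.813, -0.0, 0.0]
ft_force: [-0.0, 0.3, -1.9]
width: 0.0237
```

Inserted with no resistance. Lower 0.5 mm and open.

Call:
arm_command(commands=[[5, [0, 0, 0.0005], [0, 0, 0]], [5, [0, 0, 0.0005], [0, 0, 0]], [100, [0, 0, 0.0005], [0, 0, 0]], [100, [0, 0, 0.0005], [0, 0, 0]], [100, [0, 0, 0.0005], [0, 0, 0]], [100, [0, 0, 0.0005], [0, 0, 0]], [100, [0, 0, 0.0005], [0, 0, 0]], [100, [0, 0, 0.0005], [0, 0, 0]], [100, [0, 0, 0.0005], [0, 0, 0]], [100, [0, 0, 0.0005], [0, 0, 0]]])

```text
time: 26.43
ee_pos: [0.5498, 0.2185, 0.2152]
eef_rot: [0.582, 0.813, 0.0, 0.0]
ft_force: [-0.5, 0.8, -0.4]
width: 0.0692
```

Call:
arm_command(commands=[[100, [0, 0, 0], [0, 0, 0]], [100, [0, 0, 0], [0, 0, 0]], [100, [0, 0, 0], [0, 0, 0]], [100, [0, 0, 0], [0, 0, 0]], [100, [0, 0, 0], [0, 0, 0]], [100, [0, 0, 0], [0, 0, 0]], [100, [0, 0, 0], [0, 0, 0]], [100, [0, 0, 0], [0, 0, 0]], [100, [0, 0, 0], [0, 0, 0]], [100, [0, 0, 0], [0, 0, 0]]])

```text
time: 27.27
ee_pos: [0.5498, 0.2185, 0.2153]
eef_rot: [0.582, 0.813, 0.0, 0.0]
ft_force: [0.0, -0.2, -1.2]
width: 0.0871
```

Call:
arm_command(commands=[[100, [0, 0, -0.01], [0, 0, 0]], [100, [0, 0, -0.03], [0, 0, 0]], [100, [0, 0, -0.05], [0, 0, 0]], [100, [0, 0, -0.07], [0, 0, 0]], [100, [0, 0, -0.09], [0, 0, 0]], [100, [-0.02, 0, -0.11], [0, 0, 0]], [100, [-0.04, 0, -0.12], [0, 0, 0]], [100, [-0.06, 0, -0.12], [0, 0, 0]], [100, [-0.067, 0, -0.12], [0, 0, 0]], [100, [-0.067, 0, -0.12], [0, 0, 0]]])

```text
time: 28.1
ee_pos: [0.5722, 0.1531, 0.3354]
eef_rot: [0.583, 0.812, -0.0, 0.0]
ft_force: [-0.3, -0.5, 0.2]
width: 0.0872
```

```bash
python3 -c "
from h import *
c=wcam('w8')
im=c['pixels'].astype(int)
m=((im[...,2]>im[...,0]+40)).astype(np.uint8)
cs,_=cv2.findContours(m,cv2.RETR_EXTERNAL,cv2.CHAIN_APPROX_NONE)
for k in cs:
  if cv2.contourArea(k)>200: print(cv2.boundingRect(k),cv2.minAreaRect((np.array([onz(c,*p[0],.184)[:2] for p in k])*1000).astype(np.float32)))
t=camera('top');s=camera('scene')
cv2.imwrite('pics/t8.png',cv2.cvtColor(cv2.resize(t['pixels'][120:280,140:400],(780,480),interpolation=cv2.INTER_CUBIC),cv2.COLOR_RGB2BGR))
cv2.imwrite('pics/s8.png',cv2.cvtColor(cv2.resize(s['pixels'][120:270,150:350],(800,600),interpolation=cv2.INTER_CUBIC),cv2.COLOR_RGB2BGR))
"
```

```text
[0.57215321 0.15307456 0.33542148] [ 5.83151569e-01  8.12363296e-01 -2.04959580e-04  2.83819833e-04] [-0.33992298 -0.48981289  0.19136402]
(236, 92, 31, 32) ((549.7928466796875, 218.75035095214844), (22.47233009338379, 22.30968475341797), 18.605195999145508)
```

View pics/w8.png

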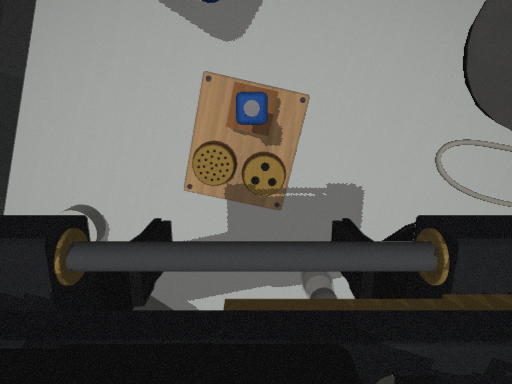

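View pics/s8.png

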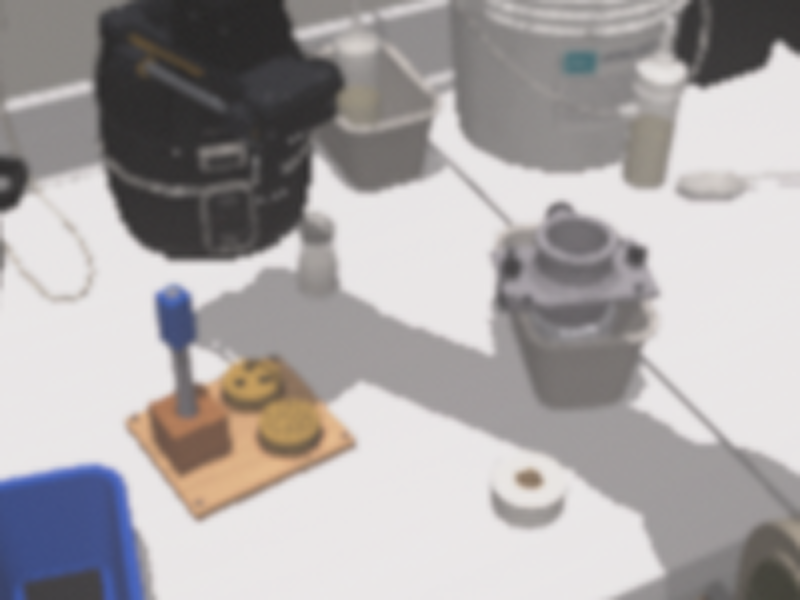

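View pics/t8.png

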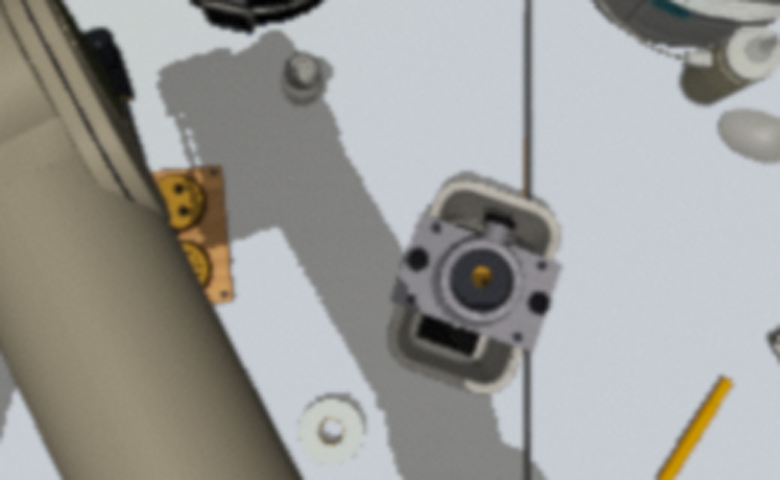

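```bash
python3 -c "
from h import *
print(close_job())"
```

```text
the job is handed in; nothing more can be done
None
```

The die was pressed out into the pan, the rod is back in its socket and released, and I handed the job in at about 28 s; no verdict was reported.

- **Finding the port:** The wrist camera saw brass through the port, which put its centre about 7 mm off the barrel axis. The rod went through slowly, and no plate contact showed in the force readings.
- **Pushing the die:** The die slid under a push of about 8 N. The force dropped away when the tip was roughly 7–9 mm above the barrel's end, as expected. I then lowered the tip to about 4 mm below the barrel's end without touching anything, so the die had fallen clear.
- **Last checks:**
  - The handle top was within 0.5 mm of where it started, with the rod upright in its socket.
  - The gripper was open and well clear.
  - By eye, the spare dies, shaker, bottle and label roll looked undisturbed.
- **Not confirmed directly:** The die in the pan could only be seen through the port. That it lies flat rests on the drop in force, the free travel below the barrel and the changed view through the port. No check failed or disagreed.

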